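# Cull the broken shortbread

### The arm

A 6-joint arm with a two-finger parallel gripper is mounted at the origin on the work surface. World frame = base frame: x ahead of the robot, y to its left, z up, the work surface at z = 0. Lengths are in m, angles in rad, forces in N, time in s.
With the tool pointing down it reaches from about 0.35 to 0.925 m from the base axis. Payload 6.4 kg.
Tool frame: the origin (TCP) lies between the finger pads; the fingertips stand 14 mm ahead of it and the grasp point (between the pads) lies 5 mm behind it; x points along the fingers, z is the direction in which the jaws open and shut, and the axes are right-handed (so a half turn about x gives the same grasp; the last joint's range is limited). The gripper opens to 94 mm and grips with 3 to 60 N. Pads are 16 mm wide; open, the fingers measure 119 mm over their backs; the gripper's body (75 mm by 177 mm) begins 78 mm behind the grasp point.
Start: joints at [-1.355, 0.245, 1.558, -0, 1.339, -0.174], TCP at [0.247, -0.601, 0.219] pointing down, gripper open.
Joint ranges: [-3.13, 3.13], [-1.02, 2.26], [0.13, 2.54], [-0.95, 4.09], [0.21, 2.88], [-2.74, 2.74]. Speed limits (rad/s): [2.57, 2.57, 3.14, 3.14, 3.14, 3.14].

### API

Orientations are given as a 3x3 rotation matrix whose columns are the frame's x, y, z axes.
In Python, from station import env gives the robot as it stands. The module is installed in compiled form; this text tells all that it offers.
- The arm moves only by the tool move_arm, never from a script. Its argument "rows" is a list of rows, each an object with "travel": the shift along the tool's x, y, z in cm, a list of three; "yaw": the turn about the tool's x in degrees; "fingers": the opening, from 0 (shut) to 1 (fully open). In form: [{"travel": [dx, dy, dz], "yaw": yaw, "fingers": fingers}, ...]. A call has 1 to 10 rows; each row shifts and turns the pose as measured when the row begins, along the tool's axes as they then stand; what a row does not reach is not made up. A row lasts 1/8 s, in which the tool goes at most 62.5 mm and 10.7 degrees, less where a joint would pass 70% of its speed; a pose out of reach is approached as far as the arm can. A call with a gripper value outside its range is refused whole. The fingers move at their own pace and stop on an object; "squeeze" is the grip in N (left out, the last holds). Time passes only in rows, so rows that do not move let the fingers close. It gives the time, the measured TCP pose, the force and the opening at its end, in the units of the state.
- env.get_state(): the state, without advancing time (a new reading comes with each control period).
- env.read_camera(name): name is "scene" or "top"; returns a dict with "color" (420x560x3 uint8, blue, green, red), "K" (3x3 intrinsics, pixels), "eye" and "attitude" of the camera in the world. Camera axes: x right, y down, z forward; pixel columns grow to the right and rows downward; lengths in m; the calibration is good to about 2 mm. A picture is of the moment at which its call begins. There is no depth.
- env.job_done(): hands the job in, once; it reports no verdict.
The state is a dict: "t": time; "qpos": joint angles; "qvel": joint speeds; "joint_torque": joint torques, N m; "ee_pos": TCP position; "tcp_rot": TCP orientation; "wrist_force": force on the tool from outside, world axes, zero at the start; "ft_torque": the same for the moment, N m; "width": finger opening in m.
Only numpy, scipy, OpenCV 4.12 (cv2) and the standard library are available. Lean on these libraries where they do the work, as an engineer would, in place of code of your own. Each camera call takes 0.05 s, during which the arm holds its last target. There are 200 camera calls.

### The job

One of the three shortbread rounds on the baking sheet has a piece snapped off. Pick that broken one out and lay it flat in the square baking dish without dropping it in, and leave the two whole rounds lying where they are on the sheet.

Things in the scene. Friction and masses are not known exactly. Their poses are not given: they have to be found in the camera images.
- broken: Broken hard-baked shortbread: a golden 56 mm disc, 16 mm thick, 25 g, with a segment snapped off, so a D from above. Origin: underside, at the centre of the original full disc; z up; x points to the snapped edge, 8 mm from the origin (within 2 mm). It spans -28 to +8 mm in x (36 mm, middle at x = -10) and -28 to +28 mm in y. Loose and flat on the baking sheet, at any yaw.
- round_a: Whole round shortbread, 56 mm diameter, 16 mm thick, 35 g, loose on the baking sheet, a fixed 280 x 380 mm aluminium tray, floor 3 mm and rim 18 mm above the table. Origin: centre of its underside, z up. Rounds lie at least 100 mm apart (centres), their centres at least 60 mm from the rim.
- round_b: The other whole round shortbread, the same as round_a.
- dish: Square open ochre ceramic baking dish, 170 x 170 mm outside, 40 mm high, walls and floor 7 mm thick (inside 156 x 156 mm), 0.7 kg, loose on the table to the left or right of the baking sheet. Origin: centre of its underside, z up, x and y along its sides.
Things that resemble listed ones, but are neither listed nor needed, are in the scene too. Leave any purple look-alike of the dish alone. What is shaped like the broken but red is not meant.

How it is judged:
By the outcome, as a careful person would: the job done as asked, in the order asked, and still so for the second after the job is handed in, with the robot touching nothing.
It also fails if it takes over 38 s, if anything falls off the work surface, if the arm or the gripper's body presses on something with over 40 N, if the wrist force passes 120 N, or if a joint passes its speed limit or range.

## Working session

There is one attempt and no reset: what is moved stays moved. The work goes in short steps, Python scripts to look and compute and a tool call to move; the robot and the scene stay as the last step left them, time stands still between calls to the robot, and variables do not carry over. Pictures are saved under pics/ and viewed, about 8 in all and at most 12, crops included, and the job is handed in when it is done.

Besides the shell and the picture viewer there is one more tool, called after "Request:" as a command line: name --argument value ..., lists and objects as JSON in quotes. move_arm: Moves the arm, as the interface text tells. Its arguments: {"type":"object","properties":{"rows":{"type":"array"},"squeeze":{"type":"number"}},"required":["rows"]}

```bash
mkdir -p pics; cat > h.py <<'E'
import numpy as np, cv2
from station import env
def snap(n,f):
    c=env.read_camera(n); cv2.imwrite('pics/'+f,c['color']); return c
def ray(c,u,v,z):
    d=np.array(c['attitude'])@np.linalg.inv(c['K'])@np.array([u,v,1.]); e=np.array(c['eye']); return e+d*(z-e[2])/d[2]
def proj(c,p):
    q=np.array(c['K'])@np.array(c['attitude']).T@(np.array(p)-np.array(c['eye'])); return q[:2]/q[2]
E
python3 - <<'E'
from h import *
for n in('top','scene'):
    c=snap(n,n+'0.png'); print(n,c['K'],c['eye'],np.round(c['attitude'],3))
s=env.get_state(); print(s)
E
```

```text
top [[412.42762047   0.         281.8067946 ]
 [  0.         412.42762047 217.61837371]
 [  0.           0.           1.        ]] [0.47710446 0.00480161 1.21730935] [[ 0.026 -0.998  0.061]
 [-1.    -0.026  0.   ]
 [ 0.001 -0.061 -0.998]]
scene [[508.59366872   0.         284.1032333 ]
 [  0.         508.59366872 207.2257566 ]
 [  0.           0.           1.        ]] [1.4325419  0.33727688 0.84921563] [[-0.341  0.609 -0.716]
 [ 0.94   0.203 -0.275]
 [-0.022 -0.767 -0.642]]
{'t': 0.1, 'qpos': array([-1.35508967e+00,  2.45740933e-01,  1.55885505e+00,  5.46557219e-06,
        1.33870089e+00, -1.74107778e-01]), 'qvel': array([ 0.00097985, -0.00056911, -0.00197227, -0.0007851 ,  0.00031883,
        0.00042053]), 'joint_torque': array([-3.39487269e-04, -4.16914058e+01, -3.15526414e+01,  6.86431210e-02,
        3.10245913e-02, -6.33893023e-05]), 'ee_pos': array([ 0.2469036 , -0.60073645,  0.21847757]), 'tcp_rot': array([[-3.59571111e-04,  9.24980127e-01,  3.80015310e-01],
       [ 1.66586123e-03,  3.80015361e-01, -9.24978675e-01],
       [-9.99998548e-01,  3.00457161e-04, -1.67753107e-03]]), 'wrist_force': array([-0.26386954,  0.46378263,  0.33203625]), 'ft_torque': array([-0.00743306, -0.00426438,  0.02332019]), 'width': 0.09388897264721728}
```

View pics/top0.png

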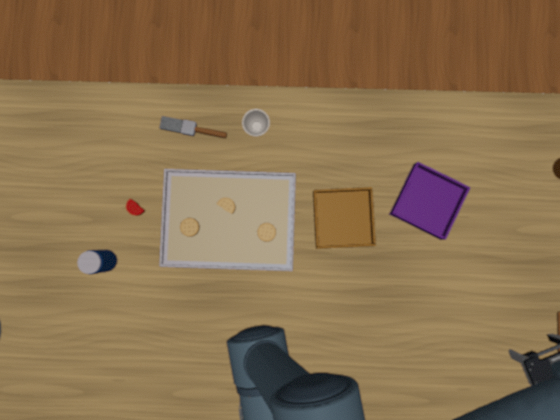

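View pics/scene0.png

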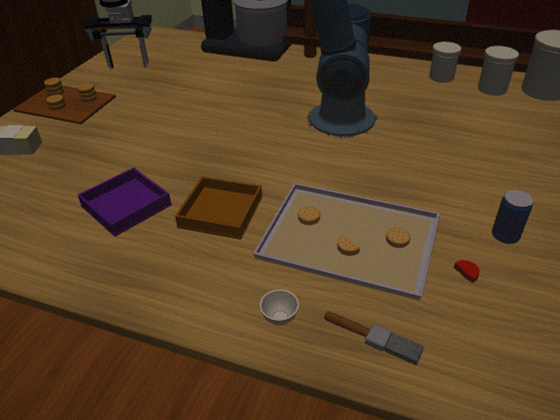

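Top view: the baking sheet spans (162,170)–(295,270). The candidates are the golden D at (227,205), the whole rounds at (190,227) and (266,232), and the red D off the sheet at (135,207). The ochre dish is at (344,218) and its purple look-alike at (430,201). My choice is the golden D at (227,205), which is (348,244) in the scene view. I'll check it in a crop and measure it.

```bash
cat > m.py <<'E'
from h import *
def seg(c,u,v,z,r=26):
    im=cv2.cvtColor(c['color'],cv2.COLOR_BGR2LAB).astype(float)
    h,w=im.shape[:2]; x0,y0=u-r,v-r
    p=im[y0:y0+2*r,x0:x0+2*r]; p=cv2.resize(p,None,fx=8,fy=8,interpolation=cv2.INTER_CUBIC)
    b=np.clip(p[...,2],0,255).astype(np.uint8)
    t,m=cv2.threshold(b,0,255,cv2.THRESH_OTSU)
    cs,_=cv2.findContours(m,cv2.RETR_EXTERNAL,cv2.CHAIN_APPROX_NONE)
    k=min(cs,key=lambda k:-cv2.pointPolygonTest(k,(8.*r,8.*r),True)) 
    px=(k[:,0]+.5)/8-.5+[x0,y0]
    return np.array([ray(c,a,b,z)[:2] for a,b in px])
E
python3 - <<'E'
from m import *
from scipy.optimize import least_squares
c=env.read_camera('top'); s=env.read_camera('scene')
a=cv2.resize(c['color'][185:255,165:285],(600,350),interpolation=cv2.INTER_CUBIC)
b=cv2.resize(s['color'][195:270,285:425],(600,321),interpolation=cv2.INTER_CUBIC)
cv2.imwrite('pics/crop1.png',np.vstack([a,b])[:600])
def D(P):
    # signed distance fit to D, radius free-ish
    def f(q):
        x,y,th,d=q; l=P-[x,y]; u=l@[np.cos(th),np.sin(th)]; r=np.hypot(*l.T)
        return np.maximum(r-.028,u-d)
    best=min((least_squares(f,[*P.mean(0),t,.008],loss='soft_l1',f_scale=.001,bounds=([-2,-2,-9,.005],[2,2,9,.011])) for t in np.arange(0,6.3,.5)),key=lambda o:o.cost)
    return best.x,np.sqrt(np.mean(best.fun**2))
for n,cc,(u,v) in (('top',c,(227,205)),('scene',s,(348,244))):
    P=seg(cc,u,v,.019 if n=='top' else .015); print(n,np.round(D(P),4) if 0 else D(P),P.min(0),P.max(0),len(P))
for u,v in((190,227),(266,232)):
    P=seg(c,u,v,.019); print('round',cv2.minEnclosingCircle(P.astype(np.float32)))
# dish outer top corners
for u,v in((313,190),(371,188),(375,246),(316,249)): print(ray(c,u,v,.04)[:2])
E
```

```text
top (array([0.57802638, 0.17142963, 2.58637252, 0.00762106]), np.float64(0.0004332578057706506)) [0.55941585 0.14301811] [0.60583175 0.19781304] 379
scene (array([0.57333905, 0.16846967, 2.59235205, 0.00768735]), np.float64(0.0006180170829274819)) [0.55412139 0.14034432] [0.6020452  0.19482822] 412
round ((0.5168715119361877, 0.26603907346725464), 0.10203023999929428)
round ((0.5089263916015625, 0.05748676881194115), 0.10260268300771713)
[ 0.63051285 -0.08210782]
[ 0.64069844 -0.24857917]
[ 0.47474543 -0.26216196]
[ 0.46180782 -0.09431398]
```

View pics/crop1.png

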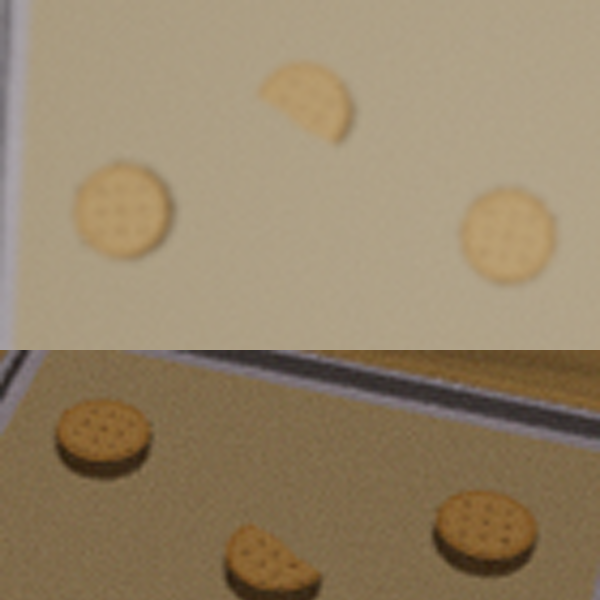

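The crop confirms that the D at crop (305,100) is golden with one straight edge facing lower left, and the other two are full discs. Top and scene fits agree to about 5 mm: grasp centre near (0.585, 0.165), jaw axis at -32°.

Request:
move_arm --rows '[{"travel": [0, 0, 0], "yaw": -9, "fingers": 0.7}, {"travel": [0, 0, 0], "yaw": -9, "fingers": 0.7}, {"travel": [0, 0, 0], "yaw": -9, "fingers": 0.7}, {"travel": [0, 0, 0], "yaw": -9, "fingers": 0.7}, {"travel": [0, 5.9, -0.8], "yaw": 0, "fingers": 0.7}, {"travel": [0, 5.9, -0.8], "yaw": 0, "fingers": 0.7}, {"travel": [0, 5.9, -0.8], "yaw": 0, "fingers": 0.7}, {"travel": [0, 5.9, -0.8], "yaw": 0, "fingers": 0.7}, {"travel": [0, 5.9, -0.8], "yaw": 0, "fingers": 0.7}, {"travel": [0, 5.9, -0.8], "yaw": 0, "fingers": 0.7}]'

```text
t: 1.45
ee_pos: [0.3869, -0.264, 0.217]
tcp_rot: [[-0.0, 0.513, 0.858], [0.005, 0.858, -0.513], [-1.0, 0.004, -0.002]]
wrist_force: [0.7, -0.4, 0.4]
width: 0.0661
```

Request:
move_arm --rows '[{"travel": [0, 5.9, -0.8], "yaw": 0, "fingers": 0.7}, {"travel": [0, 5.9, -0.8], "yaw": 0, "fingers": 0.7}, {"travel": [0, 5.9, -0.8], "yaw": 0, "fingers": 0.7}, {"travel": [0, 5.9, -0.8], "yaw": 0, "fingers": 0.7}, {"travel": [0, 5.9, -0.8], "yaw": 0, "fingers": 0.7}]'

```text
t: 2.08
ee_pos: [0.5062, 0.0194, 0.219]
tcp_rot: [[0.003, 0.514, 0.858], [0.003, 0.858, -0.514], [-1.0, 0.004, 0.001]]
wrist_force: [0.1, -1.0, 0.8]
width: 0.0659
```

Request:
move_arm --rows '[{"travel": [0, 5.6, -0.3], "yaw": 1, "fingers": 0.7}, {"travel": [0, 5.6, -0.2], "yaw": 0, "fingers": 0.7}, {"travel": [0, 5.5, -0.2], "yaw": 0, "fingers": 0.7}, {"travel": [4, 0, 0], "yaw": 0, "fingers": 0.7}, {"travel": [4, 0, 0], "yaw": 0, "fingers": 0.7}, {"travel": [4, 0, 0], "yaw": 0, "fingers": 0.7}, {"travel": [0, 0, 0], "yaw": 0, "fingers": 0.7}]'

```text
t: 2.95
ee_pos: [0.5912, 0.1763, 0.0967]
tcp_rot: [[0.005, 0.523, 0.853], [0.003, 0.853, -0.523], [-1.0, 0.005, 0.003]]
wrist_force: [-0.6, -0.3, 0.0]
width: 0.0658
```

```bash
python3 - <<'E'
from h import *
s=snap('scene','s2.png'); st=env.get_state()
print(st['t'],st['ee_pos'],st['tcp_rot'][:,2],st['wrist_force'])
R=st['tcp_rot'];d=R.T@(np.array([.5855,.165,.019])-st['ee_pos']);print(d*100)
im=s['color'][150:290,260:440]; cv2.imwrite('pics/s2c.png',cv2.resize(im,None,fx=4,fy=4,interpolation=cv2.INTER_CUBIC))
E
```

```text
3.0 [0.59305376 0.17656702 0.09930737] [ 0.85256267 -0.5225784   0.00697965] [-0.45784732  0.58596151  0.88054876]
[ 8.01858259 -1.44723413 -0.09558909]
```

View pics/s2c.png

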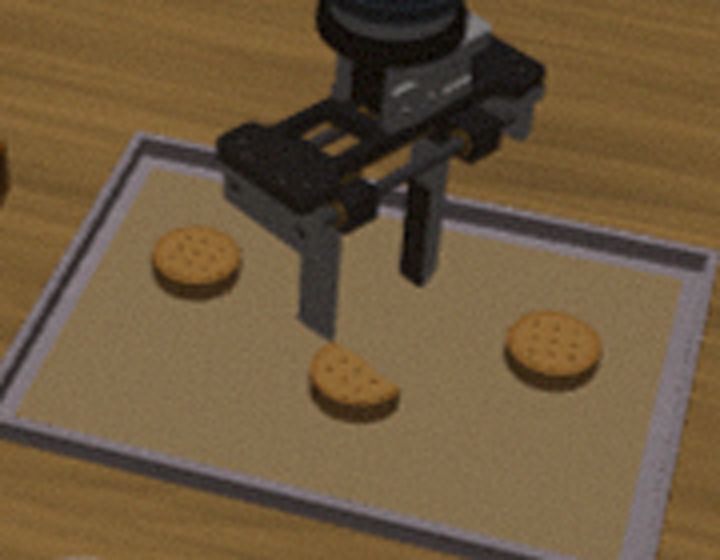

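The gripper hovers with the D at crop (350,385) not yet between the fingers in perspective. I'll centre it, go lower, and check with the top-view numbers.

Request:
move_arm --rows '[{"travel": [2.5, -1.4, -0.1], "yaw": 0, "fingers": 0.7}, {"travel": [2.8, 0, 0], "yaw": 0, "fingers": 0.7}, {"travel": [0, 0, 0], "yaw": 0, "fingers": 0.7}, {"travel": [0, 0, 0], "yaw": 0, "fingers": 0.7}]'

```text
t: 3.5
ee_pos: [0.5931, 0.1655, 0.0563]
tcp_rot: [[0.028, 0.523, 0.852], [0.005, 0.852, -0.523], [-1.0, 0.019, 0.021]]
wrist_force: [0.4, 0.3, 0.8]
width: 0.0656
```

```bash
python3 - <<'E'
from h import *
s=snap('scene','s3.png'); st=env.get_state()
print(st['t'],st['ee_pos'],st['tcp_rot'],st['wrist_force'])
R=st['tcp_rot'];d=R.T@(np.array([.5855,.165,.019])-st['ee_pos']);print(d*100)
im=s['color'][170:290,280:420]; k=5
o=cv2.resize(im,None,fx=k,fy=k,interpolation=cv2.INTER_CUBIC)
for z in (-.033,.033):   # where the tips would land on the sheet (pad faces)
  for y in (-.008,.008):
    p=st['ee_pos']+R@[0,y,z]; p[2]=.005
    q=(proj(s,p)-[280,170]+.5)*k; cv2.circle(o,tuple(int(a) for a in q),4,(0,0,255),-1)
cv2.imwrite('pics/s3c.png',o)
E
```

```text
3.55 [0.59302933 0.165572   0.05625682] [[ 0.02761288  0.52242927  0.8522354 ]
 [ 0.00494408  0.85247869 -0.5227386 ]
 [-0.99960647  0.01864784  0.02095646]] [ 1.21125    -0.40285652  0.41264917]
[ 3.70314232 -0.51159182 -0.68985225]
```

View pics/s3c.png

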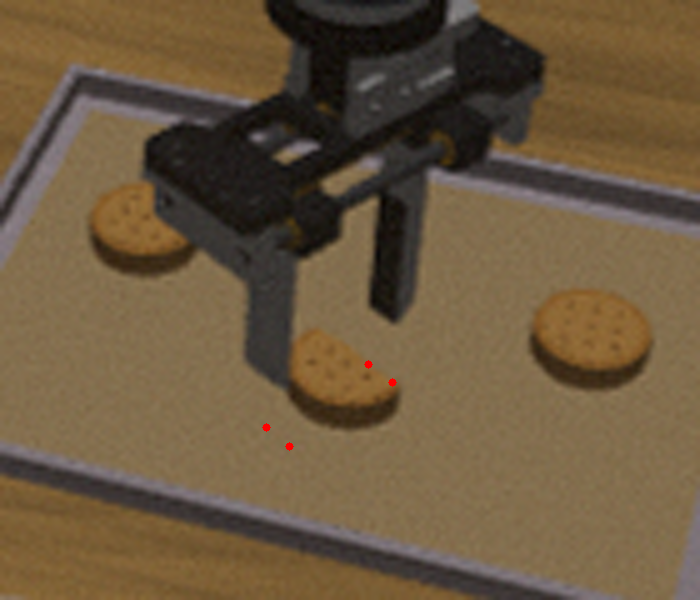

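Dots mark where the tips would land: they sit about 8 mm too far toward the camera, which agrees with the numbers. I'll correct that and descend gently, since quick rows tilt the tool (1.6° now).

Request:
move_arm --rows '[{"travel": [0.5, -0.3, -0.4], "yaw": 0, "fingers": 0.7}, {"travel": [0.8, -0.2, -0.3], "yaw": 0, "fingers": 0.7}, {"travel": [0.8, 0, 0], "yaw": 0, "fingers": 0.7}, {"travel": [0, 0, 0], "yaw": 0, "fingers": 0.7}, {"travel": [0, 0, 0], "yaw": 0, "fingers": 0.7}]'

```text
t: 4.18
ee_pos: [0.5856, 0.1654, 0.0358]
tcp_rot: [[0.031, 0.522, 0.852], [0.005, 0.853, -0.522], [-1.0, 0.02, 0.023]]
wrist_force: [0.0, 0.1, -0.3]
width: 0.0657
```

```bash
cat > d.py <<'E'
from h import *
import sys
st=env.get_state(); R=st['tcp_rot']; t=np.array([float(a) for a in sys.argv[1:4]])
print(st['t'],st['ee_pos'],R.round(3),st['wrist_force'],(R.T@(t-st['ee_pos'])*100).round(2),st['width'])
E
python3 d.py .5855 .165 .019
```

```text
4.175 [0.5855831  0.16537228 0.03575657] [[ 0.031  0.522  0.852]
 [ 0.005  0.853 -0.522]
 [-1.     0.02   0.023]] [ 0.03263464  0.05955142 -0.29171357] [ 1.67 -0.07 -0.03] 0.065721653357352
```

Request:
move_arm --rows '[{"travel": [0.6, -0.05, 0], "yaw": 0, "fingers": 0.7}, {"travel": [0.6, 0, 0], "yaw": 0, "fingers": 0.7}, {"travel": [0, 0, 0], "yaw": 0, "fingers": 0.7}, {"travel": [0, 0, 0], "yaw": 0, "fingers": 0.7}]' --squeeze 10

```text
t: 4.68
ee_pos: [0.5859, 0.1649, 0.0228]
tcp_rot: [[0.031, 0.522, 0.852], [0.005, 0.853, -0.523], [-1.0, 0.02, 0.023]]
wrist_force: [0.3, -0.6, 0.4]
width: 0.0656
```

```bash
python3 d.py .5855 .165 .020; python3 - <<'E'
from h import *
s=env.read_camera('scene')
cv2.imwrite('pics/s4c.png',cv2.resize(s['color'][180:270,300:400],None,fx=6,fy=6,interpolation=cv2.INTER_CUBIC))
E
```

```text
4.675 [0.58585806 0.16493493 0.02284377] [[ 0.031  0.522  0.852]
 [ 0.005  0.853 -0.523]
 [-1.     0.02   0.023]] [ 0.33177214 -0.57150457  0.35959743] [ 0.28 -0.02 -0.04] 0.06561256107488551
```

View pics/s4c.png

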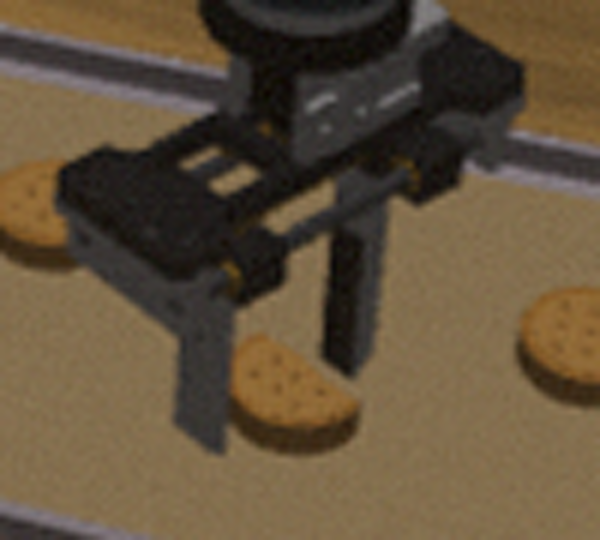

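The D at crop (290,390) lies between the fingers at (205,440) and (345,365), centred and clear on both sides. I'll go 2 mm lower and close.

Request:
move_arm --rows '[{"travel": [0.25, 0, 0], "yaw": 0, "fingers": 0.7}, {"travel": [0, 0, 0], "yaw": 0, "fingers": 0.55}, {"travel": [0, 0, 0], "yaw": 0, "fingers": 0.4}, {"travel": [0, 0, 0], "yaw": 0, "fingers": 0.2}, {"travel": [0, 0, 0], "yaw": 0, "fingers": 0.2}, {"travel": [0, 0, 0], "yaw": 0, "fingers": 0.2}, {"travel": [0, 0, 0], "yaw": 0, "fingers": 0.2}]' --squeeze 10

```text
t: 5.6
ee_pos: [0.5862, 0.165, 0.0206]
tcp_rot: [[0.031, 0.522, 0.852], [0.005, 0.853, -0.522], [-0.999, 0.021, 0.024]]
wrist_force: [0.3, 0.7, -0.5]
width: 0.0354
```

Request:
move_arm --rows '[{"travel": [-0.5, 0, 0], "yaw": 0, "fingers": 0.2}, {"travel": [-1, 0, 0], "yaw": 0, "fingers": 0.2}, {"travel": [-2, 0, 0], "yaw": 0, "fingers": 0.2}, {"travel": [-3, 0, 0], "yaw": 0, "fingers": 0.2}, {"travel": [-3, 0, 0], "yaw": 0, "fingers": 0.2}, {"travel": [0, 0, 0], "yaw": 0, "fingers": 0.2}, {"travel": [0, 0, 0], "yaw": 0, "fingers": 0.2}]'

```text
t: 6.48
ee_pos: [0.5839, 0.1646, 0.1236]
tcp_rot: [[0.036, 0.522, 0.852], [0.006, 0.853, -0.522], [-0.999, 0.023, 0.027]]
wrist_force: [0.1, -0.2, -0.7]
width: 0.0354
```

```bash
python3 d.py .552 -.172 .10; python3 - <<'E'
from h import *
s=env.read_camera('scene')
cv2.imwrite('pics/s5c.png',cv2.resize(s['color'][130:280,260:440],None,fx=4,fy=4,interpolation=cv2.INTER_CUBIC))
E
```

```text
6.475 [0.58393205 0.1646167  0.12362327] [[ 0.036  0.522  0.852]
 [ 0.006  0.853 -0.522]
 [-0.999  0.023  0.027]] [ 0.06274594 -0.21555149 -0.73245316] [  2.06 -30.42  14.8 ] 0.035415431732204856
```

View pics/s5c.png

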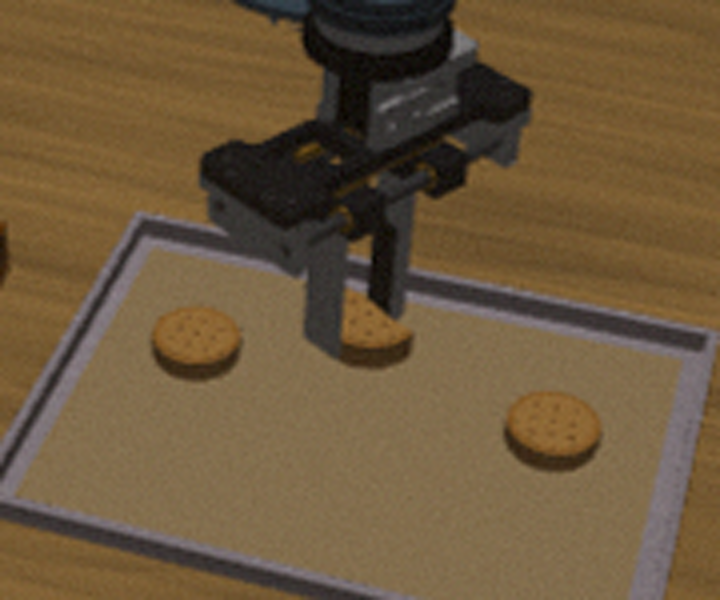

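The D is held at crop (375,330), width 35 mm, and both whole rounds are undisturbed. Next I carry it over to the dish.

Request:
move_arm --rows '[{"travel": [0, -1.5, 0.7], "yaw": 0, "fingers": 0.2}, {"travel": [0, -3, 1.4], "yaw": 0, "fingers": 0.2}, {"travel": [0, -3, 1.5], "yaw": 0, "fingers": 0.2}, {"travel": [0, -3, 1.5], "yaw": 0, "fingers": 0.2}, {"travel": [0, -3, 1.5], "yaw": 0, "fingers": 0.2}, {"travel": [0, -3, 1.5], "yaw": 0, "fingers": 0.2}, {"travel": [0, -3, 1.5], "yaw": 0, "fingers": 0.2}, {"travel": [0, -3, 1.5], "yaw": 0, "fingers": 0.2}, {"travel": [0, -3, 1.5], "yaw": 0, "fingers": 0.2}, {"travel": [0, -3, 1.5], "yaw": 0, "fingers": 0.2}]'

```text
t: 7.78
ee_pos: [0.5445, -0.1668, 0.1089]
tcp_rot: [[0.015, 0.523, 0.852], [0.008, 0.852, -0.523], [-1.0, 0.015, 0.009]]
wrist_force: [-0.2, -0.5, -1.1]
width: 0.0354
```

Request:
move_arm --rows '[{"travel": [0, -1, 0.5], "yaw": 0, "fingers": 0.2}, {"travel": [0, 0, 0], "yaw": 0, "fingers": 0.2}, {"travel": [0, 0, 0], "yaw": 0, "fingers": 0.2}]'

```text
t: 8.15
ee_pos: [0.5413, -0.1793, 0.1066]
tcp_rot: [[0.012, 0.526, 0.851], [0.011, 0.85, -0.526], [-1.0, 0.015, 0.004]]
wrist_force: [0.3, -1.1, 1.2]
width: 0.0357
```

```bash
python3 d.py .552 -.172 .10
```

```text
8.15 [ 0.54132509 -0.17931058  0.10660151] [[ 0.012  0.526  0.851]
 [ 0.011  0.85  -0.526]
 [-1.     0.015  0.004]] [ 0.34587292 -1.10730039  1.24534785] [0.68 1.17 0.52] 0.03574346724587218
```

Request:
move_arm --rows '[{"travel": [1, 0.6, 0.3], "yaw": 0, "fingers": 0.2}, {"travel": [1.5, 0.5, 0.2], "yaw": 0, "fingers": 0.2}, {"travel": [1.5, 0, 0], "yaw": 0, "fingers": 0.2}, {"travel": [1.5, 0, 0], "yaw": 0, "fingers": 0.2}, {"travel": [0.5, 0, 0], "yaw": 0, "fingers": 0.2}, {"travel": [0, 0, 0], "yaw": 0, "fingers": 0.2}, {"travel": [0, 0, 0], "yaw": 0, "fingers": 0.2}]'

```text
t: 9.02
ee_pos: [0.5523, -0.1683, 0.0411]
tcp_rot: [[0.009, 0.523, 0.852], [0.012, 0.852, -0.523], [-1.0, 0.015, 0.001]]
wrist_force: [1.6, -0.1, -0.1]
width: 0.0356
```

```bash
python3 d.py .552 -.172 .0245;  python3 - <<'E'
from h import *
s=env.read_camera('scene')
cv2.imwrite('pics/s6c.png',cv2.resize(s['color'][120:260,150:310],None,fx=4,fy=4,interpolation=cv2.INTER_CUBIC))
E
```

```text
9.025 [ 0.55233335 -0.1683165   0.04110301] [[ 0.009  0.523  0.852]
 [ 0.012  0.852 -0.523]
 [-1.     0.015  0.001]] [ 1.63010737 -0.13530757 -0.05836041] [ 1.66 -0.36  0.16] 0.03555847761221349
```

View pics/s6c.png

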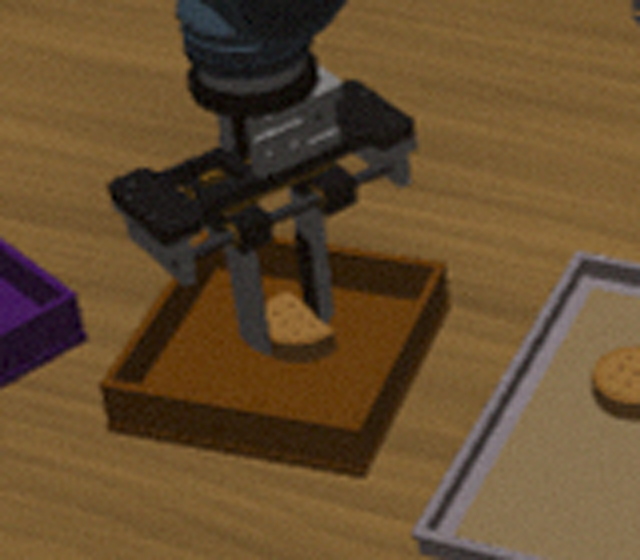

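The D at crop (297,325) is over the middle of the ochre dish. I'll lower it the last 16 mm in small steps, watching the force.

Request:
move_arm --rows '[{"travel": [0.6, 0, 0], "yaw": 0, "fingers": 0.2}, {"travel": [0.5, 0, 0], "yaw": 0, "fingers": 0.2}, {"travel": [0.2, 0, 0], "yaw": 0, "fingers": 0.2}, {"travel": [0, 0, 0], "yaw": 0, "fingers": 0.2}, {"travel": [0, 0, 0], "yaw": 0, "fingers": 0.2}]'

```text
t: 9.7
ee_pos: [0.5531, -0.1687, 0.0283]
tcp_rot: [[0.011, 0.523, 0.852], [0.011, 0.852, -0.523], [-1.0, 0.015, 0.004]]
wrist_force: [0.3, -0.3, -0.7]
width: 0.0356
```

Request:
move_arm --rows '[{"travel": [0.2, 0, 0], "yaw": 0, "fingers": 0.2}, {"travel": [0, 0, 0], "yaw": 0, "fingers": 0.2}, {"travel": [0, 0, 0], "yaw": 0, "fingers": 0.2}]'

```text
t: 10.07
ee_pos: [0.5533, -0.1687, 0.0264]
tcp_rot: [[0.011, 0.523, 0.852], [0.011, 0.852, -0.523], [-1.0, 0.015, 0.004]]
wrist_force: [0.4, 0.1, -0.3]
width: 0.0355
```

Request:
move_arm --rows '[{"travel": [0.1, 0, 0], "yaw": 0, "fingers": 0.2}, {"travel": [0, 0, 0], "yaw": 0, "fingers": 0.2}, {"travel": [0, 0, 0], "yaw": 0, "fingers": 0.2}]'

```text
t: 10.45
ee_pos: [0.5533, -0.1687, 0.0254]
tcp_rot: [[0.012, 0.523, 0.852], [0.011, 0.852, -0.523], [-1.0, 0.015, 0.004]]
wrist_force: [-0.3, -0.2, -0.7]
width: 0.0355
```

Request:
move_arm --rows '[{"travel": [0.1, 0, 0], "yaw": 0, "fingers": 0.2}, {"travel": [0, 0, 0], "yaw": 0, "fingers": 0.2}, {"travel": [0, 0, 0], "yaw": 0, "fingers": 0.2}]'

```text
t: 10.82
ee_pos: [0.5535, -0.1688, 0.0246]
tcp_rot: [[0.012, 0.523, 0.852], [0.011, 0.852, -0.523], [-1.0, 0.015, 0.004]]
wrist_force: [-0.3, -1.0, -0.2]
width: 0.0353
```

Request:
move_arm --rows '[{"travel": [0.1, 0, 0], "yaw": 0, "fingers": 0.2}, {"travel": [0, 0, 0], "yaw": 0, "fingers": 0.2}, {"travel": [0, 0, 0], "yaw": 0, "fingers": 0.2}]'

```text
t: 11.2
ee_pos: [0.5536, -0.1688, 0.0242]
tcp_rot: [[0.011, 0.523, 0.853], [0.011, 0.852, -0.523], [-1.0, 0.015, 0.004]]
wrist_force: [0.1, 0.1, 1.3]
width: 0.0353
```

Request:
move_arm --rows '[{"travel": [0.1, 0, 0], "yaw": 0, "fingers": 0.2}, {"travel": [0, 0, 0], "yaw": 0, "fingers": 0.2}]'

```text
t: 11.45
ee_pos: [0.5538, -0.1689, 0.0243]
tcp_rot: [[0.011, 0.523, 0.853], [0.011, 0.852, -0.523], [-1.0, 0.015, 0.004]]
wrist_force: [0.3, -0.1, -0.8]
width: 0.0355
```

The tool stopped sinking at z = 0.0243, where contact was expected (0.0246). Now I release slowly and withdraw straight up.

Request:
move_arm --rows '[{"travel": [0, 0, 0], "yaw": 0, "fingers": 0.4}, {"travel": [0, 0, 0], "yaw": 0, "fingers": 0.45}, {"travel": [0, 0, 0], "yaw": 0, "fingers": 0.55}, {"travel": [0, 0, 0], "yaw": 0, "fingers": 0.65}, {"travel": [0, 0, 0], "yaw": 0, "fingers": 0.65}, {"travel": [-0.5, 0, 0], "yaw": 0, "fingers": 0.65}, {"travel": [-1.5, 0, 0], "yaw": 0, "fingers": 0.65}, {"travel": [-3, 0, 0], "yaw": 0, "fingers": 0.65}, {"travel": [-4, 0, 0], "yaw": 0, "fingers": 0.65}, {"travel": [-4, 0, 0], "yaw": 0, "fingers": 0.65}]'

```text
t: 12.7
ee_pos: [0.5504, -0.1694, 0.1571]
tcp_rot: [[0.006, 0.523, 0.852], [0.014, 0.852, -0.523], [-1.0, 0.015, -0.002]]
wrist_force: [-0.1, -0.5, 0.1]
width: 0.0607
```

Request:
move_arm --rows '[{"travel": [-4, 0, 0], "yaw": 0, "fingers": 0.65}, {"travel": [0, -5, 0], "yaw": 0, "fingers": 0.65}, {"travel": [0, -5, 0], "yaw": 0, "fingers": 0.65}, {"travel": [0, -5, 0], "yaw": 0, "fingers": 0.65}, {"travel": [0, -5, 0], "yaw": 0, "fingers": 0.65}, {"travel": [0, 0, 0], "yaw": 0, "fingers": 0.65}, {"travel": [0, 0, 0], "yaw": 0, "fingers": 0.65}]'

```text
t: 13.58
ee_pos: [0.4467, -0.3468, 0.2107]
tcp_rot: [[0.024, 0.52, 0.854], [0.0, 0.854, -0.52], [-1.0, 0.013, 0.02]]
wrist_force: [0.8, 0.7, -0.2]
width: 0.0612
```

```bash
python3 - <<'E'
from h import *
s=env.read_camera('scene');t=env.read_camera('top')
a=cv2.resize(s['color'][160:300,160:460],(750,350),interpolation=cv2.INTER_CUBIC)
b=t['color'][160:280,155:395]; b=cv2.resize(b,(500,250))
o=np.zeros((600,750,3),np.uint8); o[:350]=a; o[350:,:500]=b
cv2.imwrite('pics/end.png',o)
st=env.get_state(); print(st['t'],st['ee_pos'],st['wrist_force'])
E
```

```text
13.675 [ 0.44700853 -0.3463797   0.210414  ] [ 0.41601544 -0.63032646  0.4218479 ]
```

View pics/end.png

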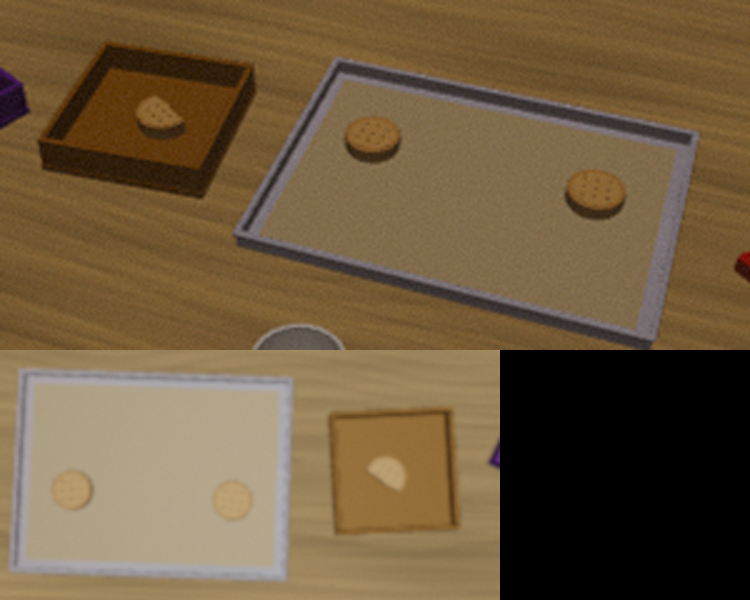

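The D lies flat mid-dish at (160,117) in the scene crop and (388,472) in the top crop. Both whole rounds are still in place and the gripper is clear. Handing in.

```bash
python3 -c "
from station import env
print(env.job_done())"
```

```text
the job is handed in; nothing more can be done
None
```

I picked the broken shortbread off the sheet, lowered it into the middle of the ochre dish and released it there. The job was handed in at about 13.7 s of the 38 s allowed.

- **Last check:** the final scene and top pictures show the broken piece lying flat in the dish. Both whole rounds are still in place on the sheet, and the gripper is well clear.
- **Contact before release:** the wrist force was too noisy to show it clearly (about 1 N). I judged it by the tool no longer sinking at z = 0.0243 m, where I expected contact at 0.0246 m.
- **What disagreed:**
  - The two cameras differed by about 5 mm on the broken piece's position. I used the top view, and a close look before gripping showed it centred between the fingers.
  - My automatic check of the two whole rounds' positions gave wrong sizes, so I didn't use it. I checked those two by eye only.
  - The tool tilted by up to about 2° during quick moves. This had no visible effect.

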